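Clear the mug and flip the tea box open

TASK

Without picking anything up, push the mug that stands in front of the tea box along the worktop with your fingertips, to either side, until no part of its cup is in front of the box any more; it must stay upright on the worktop. Then flip the tea box's hinged lid with your fingertips, by its turned-up front tab, up and over past its balance point, so that it stays leaning open by its own weight. Do not knock or shift the salt shaker and the pepper mill.

Things in the scene. Friction and masses are not known exactly. Their poses are not given: they have to be found in the camera images.
- tea_box: Brown wooden tea box that is fixed to the worktop, 100 (x) x 170 (y) x 65 mm high without its lid. Origin: centre of its underside, on the worktop. Its x axis points from its front face to its hinge side (away from the robot, turned up to 25 degrees), y along the hinge, z up. The front face is at x = -50 mm.
- hinge (a point): Middle of the lid's hinge line, on the top far edge of the tea box: 50 mm behind its centre, 65 mm up. The hinge runs along the box's y. Axes as the box's.
- lid (a joint): Hinge of the lid, rad: 0 shut (level), grows as the lid swings up and over away from the box's front; 1.57 is upright (the balance point), the stop is at 1.95. It swings freely, with hardly any friction or damping: below upright it falls shut, past upright it falls open on to the stop. The lid weighs 0.12 kg.
- lid_edge (a point): Mid-width point on the lid's underside where its flat part ends, 112 mm from the hinge line. The lid is a plate 8 mm thick, 174 mm wide; its underside lies in the plane of the hinge line. Shut, it lies on the box and stands out 12 mm past the front face. The point turns with the lid: its -x runs along the lid away from the hinge, -z out of the underside.
- tab_tip (a point): Outer tip of the thumb tab, 70 mm wide and 5 mm thick, which continues the lid to the front from the edge of its flat part, turned up at 45 degrees: shut, the tip is 20 mm in front of and 22 mm above that edge. Turns with the lid as the edge point does.
- mug_centre (a point): Loose mug, dark top and white foot, 97 mm high, about 0.25 kg, standing on the worktop in front of the tea box's tab. Point: on the axis of the round cup (82 mm in diameter, which is straight-sided), 48 mm above its underside. The handle points roughly at the robot, to 72 mm from the axis (the point's -y direction).
- salt_centre (a point): Salt shaker with grey top, loose, 44 mm in diameter, 90 mm high, beside the tea box (left or right varies). Point: its centre, 45 mm up. Not to be moved.
- mill_centre (a point): Dark wooden pepper mill, loose, up to 58 mm in diameter, 150 mm high, on the other side of the tea box. Point: its centre, 75 mm up. Not to be moved.
Mind the look-alikes: they are no part of the job. Leave any blue look-alike of the tea_box alone.

How it is judged:
By the outcome, as a careful person would: the job done as asked, in the order asked, and still so for the second after the job is handed in, with the robot touching nothing.
It also fails if it takes over 54 s, if anything falls off the work surface, if the arm or the gripper's body presses on something with over 40 N, if the wrist force passes 120 N, or if a joint passes its speed limit or range.

ROBOT

A 6-joint arm with a two-finger parallel gripper is mounted at the origin on a cart in front of the work surface, level with it; the furniture and walls round the work are solid. World frame = base frame: x ahead of the robot, y to its left, z up, the work surface at z = 0. Lengths are in m, angles in rad, forces in N, time in s.
With the tool pointing down it reaches from about 0.3 to 0.875 m from the base axis. Payload 6.4 kg.
Tool frame: the origin (TCP) lies midway between the tips of the shut fingers; the grasp point (between the pads) lies 19 mm behind it (ctrl.pinch_z is the distance from the TCP to the grasp point, in m); z points along the fingers, y is the line along which they close (so a half turn about z gives the same grasp; the last joint's range is limited). The gripper opens to 85 mm and grips with 20 to 120 N. Pads are 22 mm wide; open, the fingers measure 114 mm over their backs; the gripper's body (76 mm by 85 mm) begins 54 mm behind the grasp point. The pads swing forward as they close: fully open they stand 13 mm farther back than shut.
Start: joints at [0.916, 0.181, 1.607, -0, 1.354, -0.206], TCP at [0.249, 0.518, 0.231] pointing down, gripper open.
Joint ranges: [-2.99, 2.99], [-0.89, 2.07], [0.3, 2.58], [-1.14, 4.28], [0, 2.63], [-3.12, 3.12]. Speed limits (rad/s): [2.57, 2.57, 3.01, 3.14, 3.14, 3.14].

INTERFACE

Orientations are given as a unit quaternion [w, x, y, z].
In Python, from bench import ctrl gives the robot as it stands.
- The arm moves only by the tool apply_moves, never from a script. Its argument "moves" is a list of rows, each an object with "jaw": the opening, from 0 (shut) to 1 (fully open); "offset": the shift along the tool's x, y, z in mm, a list of three; "rot": the turn, a rotation vector about the tool's x, y, z in degrees, a list of three. In form: [{"jaw": jaw, "offset": [dx, dy, dz], "rot": [ax, ay, az]}, ...]. A call has exactly 5 rows; each row shifts and turns the commanded pose from where the row before left it, along the tool's axes as they then stand; what a row does not reach is not made up. A row lasts 1/8 s, in which the tool goes at most 62.5 mm and 10.7 degrees, less where a joint would pass 70% of its speed; a pose out of reach is approached as far as the arm can. A call is refused whole if a number of a shift passes 62.5 or a number of a turn 10.7, either way. A call with a gripper value outside its range is refused whole. The fingers move at their own pace and stop on an object; the grip force is fixed at half the most. Time passes only in rows, so rows that do not move let the fingers close, or fill a call up. It gives the time, the measured TCP pose, the force, the opening and the grip force at its end, in the units of the state.
- ctrl.get_obs(): the state, without advancing time (a new reading comes with each control period).
- ctrl.camera(name): name is "side" or "top" or "wrist"; returns (picture, depth): 384x512x3 uint8, red, green, blue; 384x512 float32, m along the optical axis (not along the pixel's ray), 0 where there is no reading.
- ctrl.camera_params(name): a dict with "K" (3x3 intrinsics, pixels), "cam_to_world" (4x4, takes a point from camera to world coordinates); the wrist camera has in their place "mount" (4x4, takes a point from camera to tool coordinates, whose origin is the TCP and whose axes are the flange's). Camera axes: x right, y down, z forward; pixel columns grow to the right and rows downward; lengths in m; the calibration is good to about 2 mm. A picture is of the moment at which its call begins: read the wrist's pose just before it. camera_params takes no time and is no camera call.
- ctrl.hand_in(): hands the job in; it is judged then, once.
Trained networks look in the newest picture that a camera, given by its name, has taken for a name from the list of things; names that differ only in an ending like _2 or _b are one class to them, and where a whole thing is asked for, a point or a joint stands for the part that bears it (a point fixed in the world has none). Each returns a list of dicts, best first, with "score" (0 to 1); they miss things now and then, are a little off and sometimes report something else, mostly with a low value. They report only what shows in the picture. A call takes as long as a camera call. They do not tell look-alikes from the thing itself.
- ctrl.outline_of(camera, target): "region" (384x512 bool, what is visible of it) and "position" ([column, row] in pixels, amid what is visible of it).
The state is a dict: "time_s": time; "q": joint angles; "dq": joint speeds; "joint_efforts": joint torques, N m; "eef_pos": TCP position; "eef_rot": TCP orientation; "wrist_force": force on the tool from outside, world axes, zero at the start; "torque": the same for the moment, N m; "opening": opening from 0.0 (shut) to 1.0 (fully open); "grasp_force": force on a finger pad.
Only numpy, scipy, OpenCV 4.12 (cv2) and the standard library are available. Lean on these libraries where they do the work, as an engineer would, in place of code of your own. Each camera call takes 0.05 s, during which the arm holds its last target. There are 200 camera calls.

## Working session

There is one attempt and no reset: what is moved stays moved. The work goes in short steps, Python scripts to look and compute and a tool call to move; the robot and the scene stay as the last step left them, time stands still between calls to the robot, and variables do not carry over. Pictures are saved under pics/ and viewed, at most 10 in all, crops included, and the job is handed in when it is done.

Besides the shell and the picture viewer there is one more tool, called after "Emit:" in YAML: its name, and indented under it one key for each argument. apply_moves: Moves the arm, as the interface text tells. Its arguments: {"type":"object","properties":{"moves":{"type":"array"}},"required":["moves"]}

```bash
mkdir -p pics; ls
cat > h.py <<'E'
import numpy as np, cv2
from bench import ctrl
def pts(cam,depth,mask):
    p=ctrl.camera_params(cam);K=p["K"];T=np.array(p["cam_to_world"])
    v,u=np.nonzero(mask&(depth>0));z=depth[v,u]
    c=np.stack([(u-K[0][2])/K[0][0]*z,(v-K[1][2])/K[1][1]*z,z,np.ones_like(z)])
    return (T@c)[:3].T
E
python3 - <<'E'
from h import *
o=ctrl.get_obs();print(o["time_s"],o["eef_pos"],o["eef_rot"])
ims=[]
for cam in ["side","top"]:
    im,d=ctrl.camera(cam); ims.append(im)
    for t in ["tea_box","lid","mug_centre","salt_centre","mill_centre"]:
        for r in ctrl.outline_of(cam,t)[:3]:
            P=pts(cam,d,r["region"])
            if len(P)<10: continue
            print(cam,t,round(r["score"],2),np.round(r["position"]),len(P),np.percentile(P,[2,50,98],axis=0).round(3).tolist())
            if cam=="top" and t in("lid","tea_box"):
                for lo,hi in((.055,.08),(.08,.1)):
                    Q=P[(P[:,2]>lo)&(P[:,2]<hi)]
                    if len(Q)>20:print('  rect',lo,cv2.minAreaRect((Q[:,:2]*1000).astype(np.float32)))
cv2.imwrite("pics/a.png",np.vstack(ims)[:,:,::-1][::1,::1]) if 0 else cv2.imwrite("pics/a.png",cv2.resize(np.hstack(ims)[:,:,::-1],(800,300)))
print(ctrl.get_obs()["time_s"])
E
```

```text
pics
0.0 [0.24912811 0.51760618 0.23036437] [-3.75936077e-04  2.22522706e-01  9.74927104e-01 -8.03328283e-04]
side tea_box 0.81 [201. 269.] 3897 [[0.413, -0.388, 0.005], [0.486, -0.335, 0.072], [0.551, -0.216, 0.083]]
side tea_box 0.64 [254. 170.] 1374 [[0.552, -0.006, 0.006], [0.607, 0.061, 0.072], [0.677, 0.163, 0.087]]
side lid 0.97 [249. 168.] 1040 [[0.554, -0.003, 0.066], [0.61, 0.087, 0.072], [0.676, 0.171, 0.084]]
side lid 0.63 [198. 266.] 3016 [[0.407, -0.386, 0.0], [0.478, -0.311, 0.072], [0.545, -0.208, 0.085]]
side mug_centre 0.67 [198. 179.] 900 [[0.394, 0.037, 0.006], [0.45, 0.051, 0.065], [0.488, 0.117, 0.095]]
side mill_centre 0.79 [263. 205.] 831 [[0.619, -0.095, 0.003], [0.644, -0.084, 0.069], [0.669, -0.063, 0.14]]
top tea_box 0.86 [364. 253.] 3599 [[0.412, -0.379, 0.028], [0.477, -0.297, 0.074], [0.545, -0.209, 0.085]]
  rect 0.055 ((477.09332275390625, -298.3065185546875), (129.10804748535156, 174.35462951660156), 13.244428634643555)
  rect 0.08 ((413.61273193359375, -294.6435546875), (18.525739669799805, 104.76709747314453), 5.632653713226318)
top tea_box 0.68 [2
[... 702 characters left out ...]
617, 0.085, 0.074], [0.677, 0.166, 0.086]]
  rect 0.055 ((618.7731323242188, 83.27218627929688), (172.36358642578125, 125.27608489990234), 88.53983306884766)
  rect 0.08 ((586.232666015625, 49.35954284667969), (52.431331634521484, 147.45362854003906), 45.43549346923828)
top mug_centre 0.79 [216. 269.] 973 [[0.392, 0.041, 0.005], [0.444, 0.083, 0.024], [0.489, 0.114, 0.099]]
top mill_centre 0.58 [271. 187.] 446 [[0.62, -0.089, 0.015], [0.639, -0.063, 0.132], [0.663, -0.041, 0.15]]
top mill_centre 0.44 [214. 198.] 3218 [[0.551, -0.0, 0.07], [0.618, 0.082, 0.074], [0.675, 0.165, 0.086]]
top mill_centre 0.19 [211. 203.] 3380 [[0.55, -0.0, 0.005], [0.618, 0.083, 0.074], [0.678, 0.166, 0.086]]
0.6
```

View pics/a.png

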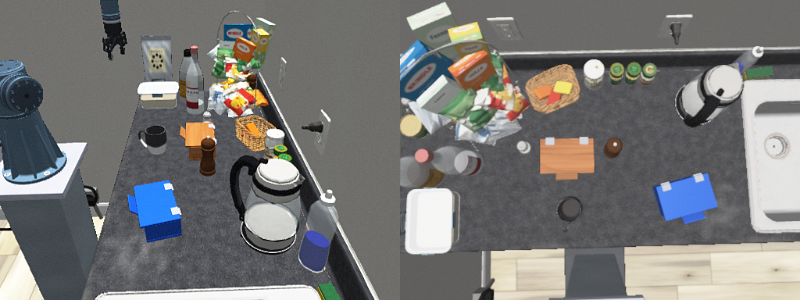

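The brown tea box in the top view is at (567,157) of 800x300, with the mug in front at (569,208), the salt left at (523,147) and the mill right at (613,146). The blue look-alike is at (687,197). I'll push the mug to the right, so I'm moving to its left side now.

Emit:
apply_moves:
  moves:
    - {"jaw": 0.6, "offset": [-32, -21, 0], "rot": [0, 0, 0]}
    - {"jaw": 0.6, "offset": [-32, -21, 0], "rot": [0, 0, 0]}
    - {"jaw": 0.6, "offset": [-32, -21, 0], "rot": [0, 0, 0]}
    - {"jaw": 0.6, "offset": [-32, -21, 0], "rot": [0, 0, 0]}
    - {"jaw": 0.6, "offset": [-32, -21, 0], "rot": [0, 0, 0]}

```text
time_s: 1.23
eef_pos: [0.3486, 0.353, 0.2315]
eef_rot: [0.0, 0.222, 0.975, 0.0]
wrist_force: [1.3, -0.4, 0.3]
opening: 0.602
grasp_force: 0.0
```

Emit:
apply_moves:
  moves:
    - {"jaw": 0.6, "offset": [-32, -21, 0], "rot": [0, 0, 0]}
    - {"jaw": 0.6, "offset": [-32, -21, 0], "rot": [0, 0, 0]}
    - {"jaw": 0.6, "offset": [-32, -21, 0], "rot": [0, 0, 0]}
    - {"jaw": 0.6, "offset": [-32, -21, 0], "rot": [0, 0, 0]}
    - {"jaw": 0.6, "offset": [-32, -21, 0], "rot": [0, 0, 0]}

```text
time_s: 1.85
eef_pos: [0.4473, 0.1889, 0.2315]
eef_rot: [0.0, 0.223, 0.975, 0.0]
wrist_force: [0.3, 0.2, -0.1]
opening: 0.603
grasp_force: 0.0
```

Emit:
apply_moves:
  moves:
    - {"jaw": 0.6, "offset": [0, 0, 0], "rot": [0, 0, 10.7]}
    - {"jaw": 0.6, "offset": [0, 0, 0], "rot": [0, 0, 10.7]}
    - {"jaw": 0.6, "offset": [0, 0, 0], "rot": [0, 0, 10.7]}
    - {"jaw": 0.6, "offset": [0, 0, 0], "rot": [0, 0, 10.7]}
    - {"jaw": 0.6, "offset": [0, 0, 0], "rot": [0, 0, 10.7]}

```text
time_s: 2.48
eef_pos: [0.4467, 0.19, 0.2314]
eef_rot: [0.0, 0.64, 0.768, 0.0]
wrist_force: [-0.4, -0.2, -0.3]
opening: 0.602
grasp_force: 0.0
```

Emit:
apply_moves:
  moves:
    - {"jaw": 0.6, "offset": [0, 0, 0], "rot": [0, 0, 10.7]}
    - {"jaw": 0.6, "offset": [0, 0, 20], "rot": [0, 0, 0]}
    - {"jaw": 0.6, "offset": [0, 0, 20], "rot": [0, 0, 0]}
    - {"jaw": 0.6, "offset": [0, 0, 20], "rot": [0, 0, 0]}
    - {"jaw": 0.6, "offset": [0, 0, 0], "rot": [0, 0, 0]}

```text
time_s: 3.1
eef_pos: [0.4455, 0.1898, 0.1699]
eef_rot: [-0.001, 0.707, 0.708, -0.001]
wrist_force: [-0.3, 0.3, -0.2]
opening: 0.602
grasp_force: 0.0
```

```bash
cat >> h.py <<'E'
from scipy.spatial.transform import Rotation as R
def state():
    o=ctrl.get_obs();q=o["eef_rot"];r=R.from_quat([q[1],q[2],q[3],q[0]]).as_matrix()
    print("t",o["time_s"],"pos",o["eef_pos"].round(4),"F",np.round(o["wrist_force"],1),"open",round(float(o["opening"]),2));print(r.round(3).tolist());return o,r
E
python3 - <<'E'
from h import *
o,r=state()
print(o["q"])
p=ctrl.camera_params("wrist");M=np.array(p["mount"]);K=p["K"]
T=np.eye(4);T[:3,:3]=r;T[:3,3]=o["eef_pos"];T=T@M
im,d=ctrl.camera("wrist");cv2.imwrite("pics/b.png",im[:,:,::-1])
def w(mask):
    v,u=np.nonzero(mask&(d>0));z=d[v,u]
    return (T@np.stack([(u-K[0][2])/K[0][0]*z,(v-K[1][2])/K[1][1]*z,z,np.ones_like(z)]))[:3].T
print("mount",M.round(3).tolist())
for t in["mug_centre","lid","salt_centre"]:
    for x in ctrl.outline_of("wrist",t)[:2]:
        P=w(x["region"]);print(t,x["score"],x["position"],np.percentile(P,[2,50,98],axis=0).round(3).tolist())
im,d2=ctrl.camera("top")
for t in["mug_centre","salt_centre"]:
    for x in ctrl.outline_of("top",t)[:2]:
        P=pts("top",d2,x["region"]);print(t,x["score"],x["position"],np.percentile(P,[2,50,98],axis=0).round(3).tolist())
        Q=P[P[:,2]>.088]
        if len(Q)>5:print("rim circ",cv2.minEnclosingCircle((Q[:,:2]*1000).astype(np.float32)),len(Q))
# top-surface lid points
P=pts("top",d2,np.ones(d2.shape,bool));P=P[(abs(P[:,0]-.61)<.1)&(abs(P[:,1]-.083)<.1)&(P[:,2]>.068)&(P[:,2]<.078)]
print("lid rect",cv2.minAreaRect((P[:,:2]*1000).astype(np.float32)))
E
```

```text
t 3.1 pos [0.4455 0.1898 0.1699] F [-0.3  0.3 -0.2] open 0.6
[[-0.001, 1.0, -0.003], [1.0, 0.001, -0.0], [-0.0, -0.003, -1.0]]
[1.57077562e-01 4.55004709e-02 1.88758909e+00 3.58438022e-05
 1.21184280e+00 1.55590624e-01]
mount [[0.001, -0.958, -0.287, 0.073], [1.0, 0.001, -0.0, -0.001], [0.0, -0.287, 0.958, -0.142], [0.0, 0.0, 0.0, 1.0]]
mug_centre 0.7 [251.4, 311.5] [[0.397, 0.041, 0.009], [0.446, 0.092, 0.062], [0.486, 0.119, 0.097]]
lid 0.85 [459.1, 273.1] [[0.555, 0.036, 0.069], [0.614, 0.127, 0.073], [0.662, 0.171, 0.081]]
salt_centre 0.62 [490.7, 135.5] [[0.634, 0.211, 0.005], [0.638, 0.231, 0.037], [0.65, 0.249, 0.059]]
mug_centre 0.84 [212.7, 268.6] [[0.392, 0.04, 0.004], [0.444, 0.083, 0.024], [0.489, 0.114, 0.099]]
rim circ ((439.93060302734375, 80.58003234863281), 50.517189025878906) 219
mug_centre 0.26 [213.2, 201.3] [[0.551, -0.0, 0.07], [0.618, 0.083, 0.074], [0.676, 0.165, 0.087]]
rim circ ((548.56640625, 83.6603012084961), 30.720182418823242) 37
salt_centre 0.51 [158.8, 187.0] [[0.637, 0.208, 0.027], [0.653, 0.22, 0.081], [0.673, 0.238, 0.091]]
rim circ ((656.0848999023438, 224.8004913330078), 12.601920127868652) 45
lid rect ((620.999267578125, 83.24758911132812), (172.4017791748047, 124.69953918457031), 88.5719223022461)
```

View pics/b.png

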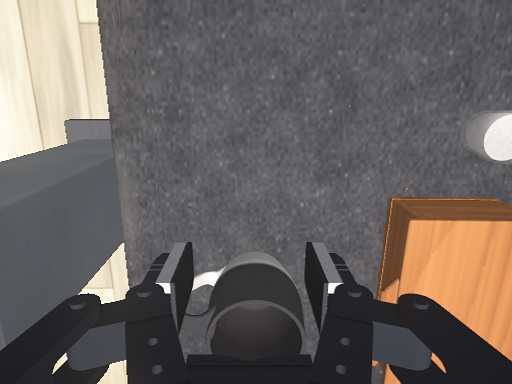

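The wrist view shows the mug rim at (255,330), below and between the fingers. Box corner is at (390,200) and salt at (495,135), both clear. I'll go down at y=0.19 and push towards -y.

Emit:
apply_moves:
  moves:
    - {"jaw": 0.6, "offset": [0, 0, 30], "rot": [0, 0, 0]}
    - {"jaw": 0.6, "offset": [0, 0, 30], "rot": [0, 0, 0]}
    - {"jaw": 0.6, "offset": [0, 0, 30], "rot": [0, 0, 0]}
    - {"jaw": 0.6, "offset": [0, 0, 25], "rot": [0, 0, 0]}
    - {"jaw": 0.6, "offset": [0, 0, 10], "rot": [0, 0, 0]}

```text
time_s: 4.08
eef_pos: [0.446, 0.1899, 0.0453]
eef_rot: [-0.001, 0.707, 0.708, -0.001]
wrist_force: [0.1, -0.0, 0.8]
opening: 0.598
grasp_force: 0.0
```

Emit:
apply_moves:
  moves:
    - {"jaw": 0.6, "offset": [-15, 0, 0], "rot": [0, 0, 0]}
    - {"jaw": 0.6, "offset": [-15, 0, 0], "rot": [0, 0, 0]}
    - {"jaw": 0.6, "offset": [-10, 0, 0], "rot": [0, 0, 0]}
    - {"jaw": 0.6, "offset": [-10, 0, 0], "rot": [0, 0, 0]}
    - {"jaw": 0.6, "offset": [-10, 0, 0], "rot": [0, 0, 0]}

```text
time_s: 4.7
eef_pos: [0.447, 0.1293, 0.0466]
eef_rot: [0.0, 0.707, 0.708, 0.0]
wrist_force: [0.4, -0.4, -0.1]
opening: 0.601
grasp_force: 0.0
```

Emit:
apply_moves:
  moves:
    - {"jaw": 0.6, "offset": [-10, 0, 0], "rot": [0, 0, 0]}
    - {"jaw": 0.6, "offset": [-10, 0, 0], "rot": [0, 0, 0]}
    - {"jaw": 0.6, "offset": [-10, 0, 0], "rot": [0, 0, 0]}
    - {"jaw": 0.6, "offset": [-10, 0, 0], "rot": [0, 0, 0]}
    - {"jaw": 0.6, "offset": [-10, 0, 0], "rot": [0, 0, 0]}

```text
time_s: 5.32
eef_pos: [0.4468, 0.0795, 0.0463]
eef_rot: [-0.0, 0.707, 0.708, 0.0]
wrist_force: [0.2, 2.4, 1.3]
opening: 0.602
grasp_force: 1.3
```

```bash
cat >> h.py <<'E'
def mug():
    im,d=ctrl.camera("top")
    for x in ctrl.outline_of("top","mug_centre")[:1]:
        P=pts("top",d,x["region"]);print("mug",x["score"],x["position"],np.percentile(P,[2,50,98],axis=0).round(3).tolist())
    return im
E
python3 - <<'E'
from h import *
state();im=mug();im2,_=ctrl.camera("side")
cv2.imwrite("pics/c.png",np.hstack([im[120:330,130:400],im2[100:310,100:370]])[:,:,::-1])
E
```

```text
t 5.325 pos [0.4468 0.0795 0.0463] F [0.2 2.4 1.3] open 0.6
[[-0.002, 1.0, -0.0], [1.0, 0.002, 0.0], [0.0, -0.0, -1.0]]
mug 0.59 [242.7, 260.8] [[0.422, -0.004, -0.0], [0.466, 0.015, 0.024], [0.488, 0.061, 0.379]]
```

View pics/c.png

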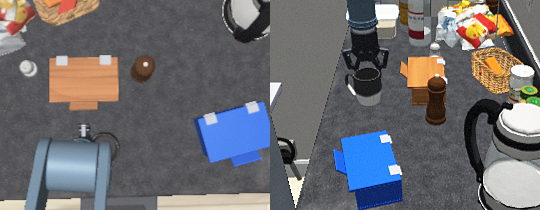

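The mug is upright between the fingertips and sliding right. In the crop it shows at (105,145) in the top view and (367,85) in the side view, so I'll continue.

Emit:
apply_moves:
  moves:
    - {"jaw": 0.6, "offset": [-11, 0, 0], "rot": [0, 0, 0]}
    - {"jaw": 0.6, "offset": [-11, 0, 0], "rot": [0, 0, 0]}
    - {"jaw": 0.6, "offset": [-11, 0, 0], "rot": [0, 0, 0]}
    - {"jaw": 0.6, "offset": [-11, 0, 0], "rot": [0, 0, 0]}
    - {"jaw": 0.6, "offset": [-11, 0, 0], "rot": [0, 0, 0]}

```text
time_s: 6.1
eef_pos: [0.4469, 0.0242, 0.0463]
eef_rot: [-0.0, 0.707, 0.708, -0.0]
wrist_force: [-0.3, 0.9, 0.8]
opening: 0.599
grasp_force: 0.9
```

Emit:
apply_moves:
  moves:
    - {"jaw": 0.6, "offset": [-11, 0, 0], "rot": [0, 0, 0]}
    - {"jaw": 0.6, "offset": [-11, 0, 0], "rot": [0, 0, 0]}
    - {"jaw": 0.6, "offset": [-11, 0, 0], "rot": [0, 0, 0]}
    - {"jaw": 0.6, "offset": [-11, 0, 0], "rot": [0, 0, 0]}
    - {"jaw": 0.6, "offset": [-8, 0, 0], "rot": [0, 0, 0]}

```text
time_s: 6.72
eef_pos: [0.447, -0.0277, 0.0463]
eef_rot: [-0.0, 0.707, 0.708, -0.0]
wrist_force: [-0.2, 2.7, 0.0]
opening: 0.6
grasp_force: 0.9
```

Emit:
apply_moves:
  moves:
    - {"jaw": 0.6, "offset": [15, 0, 0], "rot": [0, 0, 0]}
    - {"jaw": 0.6, "offset": [25, 0, 0], "rot": [0, 0, 0]}
    - {"jaw": 0.0, "offset": [30, -20, -10], "rot": [0, 0, 0]}
    - {"jaw": 0.0, "offset": [20, -30, -20], "rot": [0, 0, 0]}
    - {"jaw": 0.0, "offset": [16, -36, -20], "rot": [0, 0, 0]}

```text
time_s: 7.35
eef_pos: [0.3597, 0.0803, 0.0966]
eef_rot: [-0.0, 0.706, 0.708, -0.0]
wrist_force: [-0.1, 0.4, 1.3]
opening: 0.001
grasp_force: 0.0
```

Run:
```python
from h import *
state();im=mug();im2,_=ctrl.camera("side")
cv2.imwrite("pics/d.png",np.hstack([im[120:330,130:400],im2[100:310,100:370]])[:,:,::-1])
```

```text
t 7.35 pos [0.3597 0.0803 0.0966] F [-0.1  0.4  1.3] open 0.0
[[-0.003, 1.0, -0.0], [1.0, 0.003, 0.0], [0.0, -0.0, -1.0]]
mug 0.69 [275.4, 267.3] [[0.391, -0.107, 0.005], [0.44, -0.071, 0.026], [0.486, -0.034, 0.099]]
```

View pics/d.png

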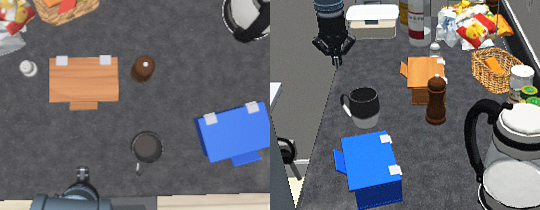

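The mug now stands upright at y≈-0.07, at (147,147) in the top crop, and is clear of the box's front. Next I turn the shut fingers to face the box and tilt them forward.

Emit:
apply_moves:
  moves:
    - {"jaw": 0, "offset": [0, 0, 0], "rot": [0, 0, 10.7]}
    - {"jaw": 0, "offset": [0, 0, 0], "rot": [0, 0, 10.7]}
    - {"jaw": 0, "offset": [0, 0, 0], "rot": [0, 0, 10.7]}
    - {"jaw": 0, "offset": [0, 0, 0], "rot": [0, 0, 10.7]}
    - {"jaw": 0, "offset": [0, 0, 0], "rot": [0, 0, 10.7]}

```text
time_s: 8.12
eef_pos: [0.3615, 0.0788, 0.0959]
eef_rot: [0.0, 0.95, 0.311, -0.0]
wrist_force: [-0.1, 0.3, -0.0]
opening: -0.002
grasp_force: 0.0
```

Emit:
apply_moves:
  moves:
    - {"jaw": 0, "offset": [0, 0, 0], "rot": [0, 0, 10.7]}
    - {"jaw": 0, "offset": [0, 0, 0], "rot": [0, 0, 10.7]}
    - {"jaw": 0, "offset": [0, 0, 0], "rot": [0, 0, 10.7]}
    - {"jaw": 0, "offset": [0, 0, 0], "rot": [0, 0, 6]}
    - {"jaw": 0, "offset": [30, 0, 0], "rot": [0, 0, 0]}

```text
time_s: 8.75
eef_pos: [0.3904, 0.0782, 0.0954]
eef_rot: [0.0, 1.0, -0.014, -0.001]
wrist_force: [0.3, 0.3, 0.1]
opening: -0.003
grasp_force: 0.0
```

Emit:
apply_moves:
  moves:
    - {"jaw": 0, "offset": [30, 0, 0], "rot": [0, 0, 0]}
    - {"jaw": 0, "offset": [0, 0, 0], "rot": [0, 10, 0]}
    - {"jaw": 0, "offset": [0, 0, 0], "rot": [0, 10, 0]}
    - {"jaw": 0, "offset": [0, 0, 0], "rot": [0, 10, 0]}
    - {"jaw": 0, "offset": [0, 0, 0], "rot": [0, 0, 0]}

```text
time_s: 9.38
eef_pos: [0.4169, 0.0779, 0.0931]
eef_rot: [0.003, 0.967, -0.013, 0.256]
wrist_force: [0.1, -1.0, 0.1]
opening: 0.002
grasp_force: 0.0
```

Run:
```python
from h import *
o,r=state();print(o["q"].round(3))
```

```text
t 9.375 pos [0.4169 0.0779 0.0931] F [ 0.1 -1.   0.1] open 0.0
[[0.869, -0.027, 0.494], [-0.024, -1.0, -0.012], [0.494, -0.001, -0.869]]
[-0.142 -0.304  2.475  0.13   0.46   1.354]
```

Emit:
apply_moves:
  moves:
    - {"jaw": 0, "offset": [24, -2.5, 25], "rot": [0, 0, 0]}
    - {"jaw": 0, "offset": [24, -2.5, 25], "rot": [0, 0, 0]}
    - {"jaw": 0, "offset": [24, -2.5, 25], "rot": [0, 0, 0]}
    - {"jaw": 0, "offset": [0, 0, 0], "rot": [0, 10, 0]}
    - {"jaw": 0, "offset": [0, 0, 0], "rot": [0, 10, 0]}

```text
time_s: 10.0
eef_pos: [0.5274, 0.1102, 0.0675]
eef_rot: [-0.037, 0.951, 0.004, 0.306]
wrist_force: [0.5, 0.2, 0.1]
opening: 0.001
grasp_force: 0.0
```

Run:
```python
from h import *
o,r=state();print(o["q"].round(3))
im,_=ctrl.camera("wrist");im2,_=ctrl.camera("side")
c=cv2.resize(im2[120:240,140:300],(512,384),interpolation=cv2.INTER_CUBIC)
cv2.imwrite("pics/e.png",cv2.resize(np.hstack([im,c]),(800,300))[:,:,::-1])
```

```text
t 10.0 pos [0.5274 0.1102 0.0675] F [0.5 0.2 0.1] open 0.0
[[0.812, 0.031, 0.582], [-0.014, -0.997, 0.074], [0.583, -0.068, -0.81]]
[-0.092  0.068  2.29   0.653  0.21   0.868]
```

View pics/e.png

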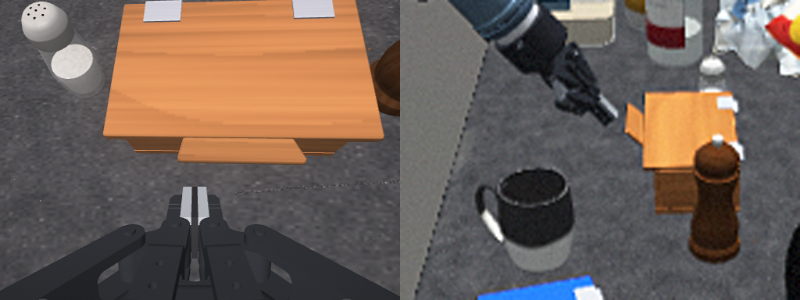

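The wrist view shows the tab at (243,152) and the fingertips at (195,195), about 25 mm left of the tab's middle. The wrist is nearly straight (q5≈0.2), so I'll keep a smaller tilt of about 35°, which is still enough to get under the tab. First, let it settle.

Emit:
apply_moves:
  moves:
    - {"jaw": 0, "offset": [0, 0, 0], "rot": [0, -5, 0]}
    - {"jaw": 0, "offset": [0, 0, 0], "rot": [0, 0, 0]}
    - {"jaw": 0, "offset": [0, 0, 0], "rot": [0, 0, 0]}
    - {"jaw": 0, "offset": [0, 0, 0], "rot": [0, 0, 0]}
    - {"jaw": 0, "offset": [0, 0, 0], "rot": [0, 0, 0]}

```text
time_s: 10.72
eef_pos: [0.5243, 0.1096, 0.0675]
eef_rot: [-0.036, 0.964, 0.005, 0.265]
wrist_force: [-0.3, -0.7, 0.4]
opening: 0.004
grasp_force: 0.0
```

```bash
cat >> h.py <<'E'
def goal(pos,tilt,yaw=-1.4):
    # tool-frame shift (mm) and rotvec (deg) from measured pose to goal
    o,r=state();print("q",o["q"].round(3))
    t=np.radians(tilt);y=R.from_euler("z",yaw,degrees=True).as_matrix()
    G=y@np.array([[np.cos(t),0,np.sin(t)],[0,-1,0],[np.sin(t),0,-np.cos(t)]])
    print("shift",(r.T@(np.array(pos)-o["eef_pos"])*1000).round(1),"rot",np.degrees(R.from_matrix(r.T@G).as_rotvec()).round(1))
E
python3 - <<'E'
from h import *
goal([.535,.083,.052],38)
E
```

```text
t 10.725 pos [0.5243 0.1096 0.0675] F [-0.3 -0.7  0.4] open 0.0
[[0.86, 0.029, 0.51], [-0.008, -0.997, 0.072], [0.511, -0.066, -0.857]]
q [-0.087  0.069  2.241  0.374  0.323  1.148]
shift [ 1.5 27.9 16.8] rot [-4.9  7.3  0.4]
```

Run:
```python
from h import *
goal([.525,.083,.062],35,-4)
```

```text
t 10.725 pos [0.5243 0.1096 0.0675] F [-0.3 -0.7  0.4] open 0.0
[[0.86, 0.029, 0.51], [-0.008, -0.997, 0.072], [0.511, -0.066, -0.857]]
q [-0.087  0.069  2.241  0.374  0.323  1.148]
shift [-2.  26.9  3.1] rot [-6.3  4.4  2.7]
```

Emit:
apply_moves:
  moves:
    - {"jaw": 0, "offset": [0, 9, 1], "rot": [-2, 0, 1]}
    - {"jaw": 0, "offset": [0, 9, 1], "rot": [-2, 0, 1]}
    - {"jaw": 0, "offset": [-2, 9, 1], "rot": [-2, 1, 1]}
    - {"jaw": 0, "offset": [0, 0, 0], "rot": [0, 2, 0]}
    - {"jaw": 0, "offset": [0, 0, 0], "rot": [0, 2, 0]}

```text
time_s: 11.35
eef_pos: [0.5243, 0.0828, 0.063]
eef_rot: [0.009, 0.951, -0.033, 0.306]
wrist_force: [0.9, 0.9, 0.5]
opening: -0.003
grasp_force: 0.0
```

Run:
```python
from h import *
goal([.54,.083,.052],36,-4)
```

```text
t 11.35 pos [0.5243 0.0828 0.063 ] F [0.9 0.9 0.5] open -0.0
[[0.81, -0.069, 0.582], [-0.058, -0.998, -0.038], [0.583, -0.003, -0.812]]
q [-0.068  0.077  2.292  0.012  0.149  1.562]
shift [ 6.3 -1.3 18. ] rot [-0.2  0.3 -0.1]
```

Emit:
apply_moves:
  moves:
    - {"jaw": 0, "offset": [2, 0, 10], "rot": [0, 0, 0]}
    - {"jaw": 0, "offset": [4, -1, 10], "rot": [0, 0, 0]}
    - {"jaw": 0, "offset": [6, -1, 8], "rot": [0, 0, 0]}
    - {"jaw": 0, "offset": [6, 0, 7], "rot": [0, 0, 0]}
    - {"jaw": 0, "offset": [0, 0, 0], "rot": [0, 0, 0]}

```text
time_s: 11.98
eef_pos: [0.5597, 0.0824, 0.0444]
eef_rot: [0.009, 0.952, -0.033, 0.305]
wrist_force: [-0.8, -0.9, 0.6]
opening: -0.003
grasp_force: 0.0
```

Run:
```python
from h import *
goal([.559,.083,.0455],36,-4)
im,_=ctrl.camera("wrist");im2,_=ctrl.camera("side")
c=cv2.resize(im2[120:240,140:300],(512,384),interpolation=cv2.INTER_CUBIC)
cv2.imwrite("pics/f.png",cv2.resize(np.hstack([im,c]),(800,300))[:,:,::-1])
```

```text
t 11.975 pos [0.5597 0.0824 0.0444] F [-0.8 -0.9  0.6] open -0.0
[[0.812, -0.069, 0.58], [-0.058, -0.998, -0.038], [0.581, -0.003, -0.814]]
q [-0.063  0.199  2.208 -0.014  0.114  1.591]
shift [ 0.  -0.6 -1.4] rot [-0.1  0.5 -0.1]
```

View pics/f.png

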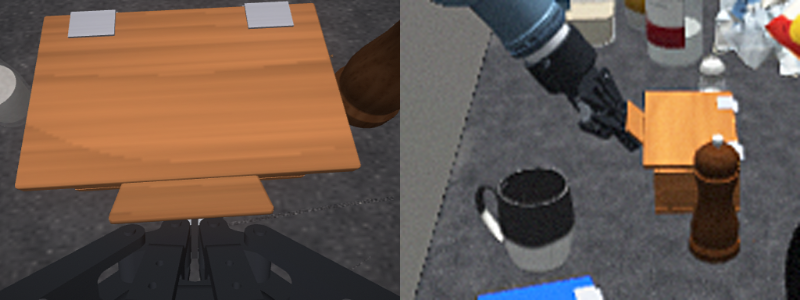

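The fingertips are under the middle of the tab: tab at (190,200), fingers at (195,225). Now lifting along the arc.

Emit:
apply_moves:
  moves:
    - {"jaw": 0, "offset": [10, 0, -10], "rot": [0, 0, 0]}
    - {"jaw": 0, "offset": [9, 0, -9.5], "rot": [0, 0, 0]}
    - {"jaw": 0, "offset": [9, 0, -6], "rot": [0, 0, 0]}
    - {"jaw": 0, "offset": [6, 0, -0.5], "rot": [0, 0, 0]}
    - {"jaw": 0, "offset": [0, 0, 0], "rot": [0, 0, 0]}

```text
time_s: 12.7
eef_pos: [0.5729, 0.0813, 0.0867]
eef_rot: [0.009, 0.951, -0.033, 0.307]
wrist_force: [0.3, -0.0, -0.8]
opening: -0.001
grasp_force: 0.2
```

Run:
```python
from h import *
goal([.583,.083,.111],36,-4)
im,_=ctrl.camera("wrist");im2,_=ctrl.camera("side")
c=cv2.resize(im2[120:240,140:300],(512,384),interpolation=cv2.INTER_CUBIC)
cv2.imwrite("pics/g.png",cv2.resize(np.hstack([im,c]),(800,300))[:,:,::-1])
```

```text
t 12.7 pos [0.5729 0.0813 0.0867] F [ 0.3 -0.  -0.8] open -0.0
[[0.81, -0.069, 0.583], [-0.058, -0.998, -0.038], [0.584, -0.003, -0.812]]
q [-0.063  0.113  2.176 -0.006  0.228  1.583]
shift [ 22.2  -2.5 -13.9] rot [-0.1  0.3 -0.1]
```

View pics/g.png

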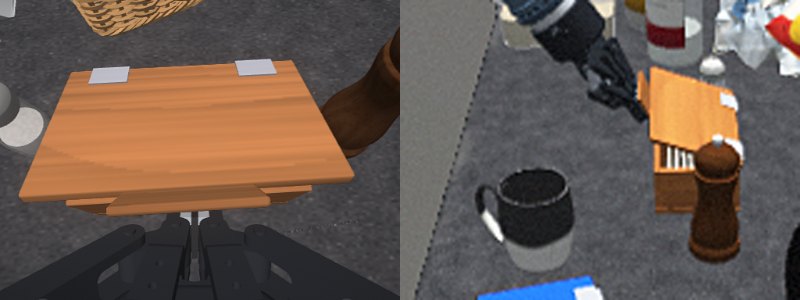

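The lid is up about 15° on the fingertips and the mug is untouched, so I'll continue along the arc.

Emit:
apply_moves:
  moves:
    - {"jaw": 0, "offset": [11, -0.3, -7], "rot": [0, 0, 0]}
    - {"jaw": 0, "offset": [11, -0.3, -7], "rot": [0, 0, 0]}
    - {"jaw": 0, "offset": [13, -0.4, -4], "rot": [0, 0, 0]}
    - {"jaw": 0, "offset": [13, -0.4, -4], "rot": [0, 0, 0]}
    - {"jaw": 0, "offset": [13.5, -0.5, -0.5], "rot": [0, 0, 0]}

```text
time_s: 13.42
eef_pos: [0.61, 0.0806, 0.1413]
eef_rot: [0.009, 0.951, -0.033, 0.306]
wrist_force: [-0.2, 0.2, 0.0]
opening: 0.001
grasp_force: 0.3
```

Run:
```python
from h import *
goal([.6215,.08,.1495],36,-4)
im,_=ctrl.camera("wrist");im2,_=ctrl.camera("side")
c=cv2.resize(im2[120:240,140:300],(512,384),interpolation=cv2.INTER_CUBIC)
cv2.imwrite("pics/k.png",cv2.resize(np.hstack([im,c]),(800,300))[:,:,::-1])
```

```text
t 13.425 pos [0.61   0.0806 0.1413] F [-0.2  0.2  0. ] open 0.0
[[0.81, -0.069, 0.582], [-0.058, -0.998, -0.038], [0.583, -0.003, -0.812]]
q [-0.06   0.072  2.07  -0.009  0.377  1.589]
shift [14.1 -0.2  0.1] rot [-0.1  0.3 -0.1]
```

View pics/k.png

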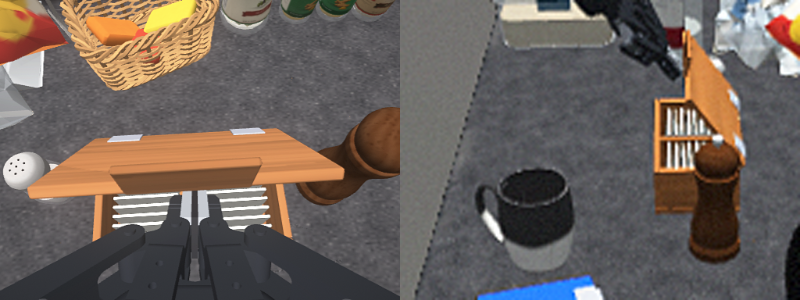

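The lid is at about 55–60°, resting on the fingertips. Next I take it past upright.

Emit:
apply_moves:
  moves:
    - {"jaw": 0, "offset": [14, -0.5, 0], "rot": [0, 0, 0]}
    - {"jaw": 0, "offset": [13.5, -0.5, 3], "rot": [0, 0, 0]}
    - {"jaw": 0, "offset": [13.5, -0.5, 3], "rot": [0, 0, 0]}
    - {"jaw": 0, "offset": [12, -0.5, 6.5], "rot": [0, 0, 0]}
    - {"jaw": 0, "offset": [12, -0.5, 6.5], "rot": [0, 0, 0]}

```text
time_s: 14.15
eef_pos: [0.6739, 0.0785, 0.1626]
eef_rot: [0.009, 0.951, -0.033, 0.306]
wrist_force: [-0.0, 1.2, -0.3]
opening: -0.001
grasp_force: 0.1
```

Emit:
apply_moves:
  moves:
    - {"jaw": 0, "offset": [7, -0.4, 6], "rot": [0, 0, 0]}
    - {"jaw": 0, "offset": [7, -0.4, 6], "rot": [0, 0, 0]}
    - {"jaw": 0, "offset": [4, 0, 4], "rot": [0, 0, 0]}
    - {"jaw": 0, "offset": [0, 0, 0], "rot": [0, 0, 0]}
    - {"jaw": 0, "offset": [0, 0, 0], "rot": [0, 0, 0]}

```text
time_s: 14.78
eef_pos: [0.6965, 0.0778, 0.1598]
eef_rot: [0.009, 0.952, -0.033, 0.306]
wrist_force: [-0.5, -0.6, 0.4]
opening: -0.005
grasp_force: 0.0
```

Run:
```python
from h import *
goal([.6,.08,.2],36,-4)
im,_=ctrl.camera("wrist");im2,_=ctrl.camera("side")
c=cv2.resize(im2[120:240,140:300],(512,384),interpolation=cv2.INTER_CUBIC)
cv2.imwrite("pics/l.png",cv2.resize(np.hstack([im,c]),(800,300))[:,:,::-1])
```

```text
t 14.775 pos [0.6965 0.0778 0.1598] F [-0.5 -0.6  0.4] open -0.0
[[0.811, -0.069, 0.581], [-0.058, -0.998, -0.038], [0.582, -0.003, -0.813]]
q [-0.055  0.219  1.852 -0.014  0.449  1.597]
shift [-55.    4.4 -88.8] rot [-0.1  0.4 -0.1]
```

View pics/l.png

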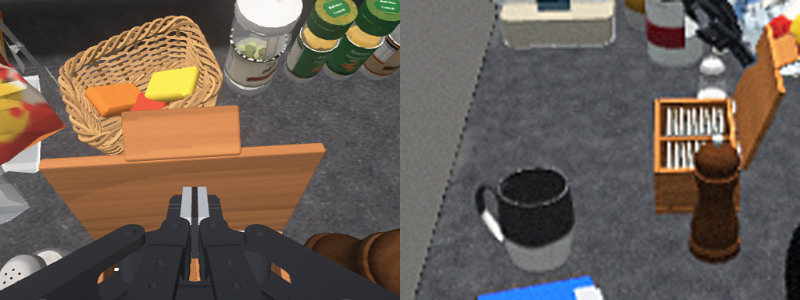

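The lid leans back on its stop, clear of the fingers. I'll retreat back and up, then check the scene.

Emit:
apply_moves:
  moves:
    - {"jaw": 0, "offset": [-11, 0, -18], "rot": [0, 0, 0]}
    - {"jaw": 0, "offset": [-11, 0, -18], "rot": [0, 0, 0]}
    - {"jaw": 0, "offset": [-11, 0, -18], "rot": [0, 0, 0]}
    - {"jaw": 0, "offset": [-11, 0, -18], "rot": [0, 0, 0]}
    - {"jaw": 0, "offset": [-11, 0, -18], "rot": [0, 0, 0]}

```text
time_s: 15.5
eef_pos: [0.5991, 0.0844, 0.2015]
eef_rot: [0.009, 0.951, -0.033, 0.306]
wrist_force: [1.2, -0.1, 0.2]
opening: 0.006
grasp_force: 0.0
```

Emit:
apply_moves:
  moves:
    - {"jaw": 0, "offset": [-30, 0, -20], "rot": [0, 0, 0]}
    - {"jaw": 0, "offset": [-30, 0, -20], "rot": [0, 0, 0]}
    - {"jaw": 0, "offset": [-30, 0, -20], "rot": [0, 0, 0]}
    - {"jaw": 0, "offset": [0, 0, 0], "rot": [0, 0, 0]}
    - {"jaw": 0, "offset": [0, 0, 0], "rot": [0, 0, 0]}

```text
time_s: 16.12
eef_pos: [0.4929, 0.0918, 0.1985]
eef_rot: [0.009, 0.951, -0.033, 0.307]
wrist_force: [-0.1, -0.9, 0.1]
opening: 0.002
grasp_force: 0.0
```

Run:
```python
from h import *
state();im=mug();im2,d=ctrl.camera("side")
cv2.imwrite("pics/m.png",np.hstack([im[120:330,130:400],im2[100:310,100:370]])[:,:,::-1])
im,d=ctrl.camera("top")
for t in["salt_centre","mill_centre"]:
    for x in ctrl.outline_of("top",t)[:1]:
        P=pts("top",d,x["region"]);print(t,x["score"],np.percentile(P,[2,50,98],axis=0).round(3).tolist())
```

```text
t 16.125 pos [0.4929 0.0918 0.1985] F [-0.1 -0.9  0.1] open 0.0
[[0.809, -0.069, 0.583], [-0.058, -0.998, -0.038], [0.584, -0.003, -0.811]]
mug 0.91 [274.5, 267.4] [[0.393, -0.107, 0.005], [0.441, -0.071, 0.024], [0.486, -0.033, 0.099]]
salt_centre 0.68 [[0.637, 0.207, 0.0], [0.654, 0.22, 0.079], [0.674, 0.241, 0.091]]
mill_centre 0.72 [[0.619, -0.087, 0.015], [0.64, -0.063, 0.131], [0.666, -0.041, 0.149]]
```

View pics/m.png

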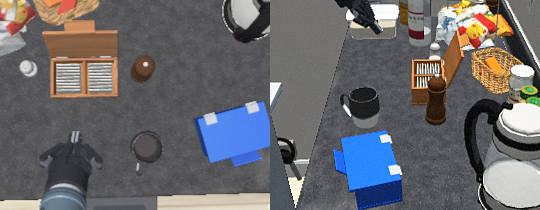

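The box is open with its lid leaning back, at (83,45) in the top crop. The mug stands upright beside the box's front at (147,147), and the salt and mill haven't moved.

```bash
python3 -c "
from bench import ctrl
print(ctrl.hand_in())"
```

```text
the job is handed in; nothing more can be done
None
```

I pushed the mug to the right until it was clear of the tea box's front, then flipped the lid past upright so it leans open on its own; the mug is upright, the salt and mill did not move, and I handed the job in about 16 s into the 54 s allowed (no verdict was shown).

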